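Clear the offcut and rack the spray can

ROBOT

A 6-joint arm with a two-finger parallel gripper is mounted at the origin on the work surface. World frame = base frame: x ahead of the robot, y to its left, z up, the work surface at z = 0. Lengths are in m, angles in rad, forces in N, time in s.
With the tool pointing down it reaches from about 0.35 to 0.925 m from the base axis. Payload 6.4 kg.
Tool frame: the origin (TCP) lies midway between the tips of the shut fingers; the grasp point (between the pads) lies behind it (env.hold_point_z is the z of the grasp point in the tool frame, in m); z points along the fingers, y is the line along which they close (so a half turn about z gives the same grasp; the last joint's range is limited). The gripper opens to 94 mm and grips with 3 to 60 N. Pads are 16 mm wide; open, the fingers measure 119 mm over their backs; the gripper's body (75 mm by 177 mm) begins 78 mm behind the grasp point.
Start: joints at [-1.383, 0.245, 1.558, -0, 1.339, -0.174], TCP at [0.23, -0.608, 0.205] pointing down, gripper open.
Joint ranges: [-3.13, 3.13], [-1.02, 2.26], [0.13, 2.54], [-0.95, 4.09], [0.21, 2.88], [-2.74, 2.74]. Speed limits (rad/s): [2.57, 2.57, 3.14, 3.14, 3.14, 3.14].

INTERFACE

Orientations are given as a unit quaternion [x, y, z, w].
In Python, from bench import env, camera gives the robot as it stands.
- The arm moves only by the tool play_rows, never from a script. Its argument "motion" is a list that holds one entry, the list of rows, each a list of 7 numbers: the shift along the tool's x, y, z in mm, then the turn, a rotation vector about the tool's x, y, z in degrees, then the opening, from 0 (shut) to 1 (fully open). A call has 1 to 5 rows; each row is the pose to reach, as a shift and turn from the pose commanded when the call began, along the tool's axes at that moment; what a row does not reach only later rows make up. A row lasts 1/12 s, in which the tool goes at most 41.7 mm and 7.16 degrees, less where a joint would pass 70% of its speed; a pose out of reach is approached as far as the arm can. A call with a gripper value outside its range is refused whole. The fingers move at their own pace and stop on an object; "force" is the grip in N (left out, the last holds). Time passes only in rows, so rows that repeat a pose let the fingers close. It gives the time, the measured TCP pose, the force, the opening and the grip force at its end, in the units of the state.
- env.state(): the state, without advancing time (a new reading comes with each control period).
- camera(name): name is "scene" or "top" or "wrist"; returns a dict with "img" (420x560x3 uint8, red, green, blue), "fx", "fy", "cx", "cy" (pixels), "dist_coeffs" ([k1, k2, p1, p2, k3] as OpenCV has them; the pictures are not rectified), "pose" (4x4, takes a point from camera to world coordinates); the wrist camera has in their place "mount" (4x4, takes a point from camera to tool coordinates, whose origin is the TCP and whose axes are the flange's). Camera axes: x right, y down, z forward; pixel columns grow to the right and rows downward; lengths in m; the calibration is good to about 2 mm. A picture is of the moment at which its call begins: read the wrist's pose just before it. There is no depth.
- env.finish_job(): hands the job in; it is judged then, once.
The state is a dict: "time_s": time; "joints": joint angles; "joint_velocities": joint speeds; "tau": joint torques, N m; "tcp_pos": TCP position; "tcp_rot": TCP orientation; "force": force on the tool from outside, world axes, zero at the start; "moment": the same for the moment, N m; "width": finger opening in m; "finger_force": force on a finger pad.
Only numpy, scipy, OpenCV 4.12 (cv2) and the standard library are available. Lean on these libraries where they do the work, as an engineer would, in place of code of your own. Each camera call takes 0.05 s, during which the arm holds its last target. There are 200 camera calls.

TASK

A spray can left on the saw table belongs in the wooden can rack, but a wooden offcut is lying across the rack's only free place. First put that offcut into the open scrap box, then stand the spray can upright on the floor of the place it was blocking, and let go of it.

Things in the scene. Friction and masses are not known exactly. Their poses are not given: they have to be found in the camera images.
- can_center (a point): the loose spray can: round, white with a grey band and a white cap, 54 mm diameter, 120 mm tall (straight wall to 88 mm above its base, then a narrower cap of 43 mm diameter), 0.14 to 0.28 kg, standing upright on the table in front of the rack, beside a squat tin and a roll of tape that are not needed. Two cans just like it already stand in the rack. The point is on its axis, half-way up (60 mm above its base); z is up along the axis.
- offcut_center (a point): the offcut: a plain pine bar 124 mm long (its y), 38 mm wide (its x) and 38 mm high (its z), 0.09 kg, loose, lying across one place of the rack with its length along the row, its ends on the tops of the two dividers (38 mm above the table). The point is its centre, 57 mm above the table at the start. A longer pine bar lying behind the rack is not meant.
- rack: the can rack, fixed: a low dark wooden tray 110 mm (its x) by 310 mm (its y) with three square places in a row along its y, at y = -100, 0 and +100 mm, x = 0, each 90 by 90 mm inside. Floor 8 mm thick, front and back rails 26 mm high, dividers and ends 38 mm high and 10 mm thick. Two places each hold a can (tops 128 mm above the table); the third, under the offcut, is free. The origin is the centre of its underside, at table height; z is up.
- scrapbox: the scrap box, fixed: open plywood box 200 mm (its x) by 160 mm (its y), 70 mm high, walls and floor 8 mm thick, on the left or the right of the table, with a flat chip of board 12 mm thick in one corner. The origin is the centre of its underside, at table height; z is up.

How it is judged:
On the way:
1. the offcut has been put in the scrap box (x of offcut_center in the frame of scrapbox between -0.095 and 0.095 m and y of offcut_center in the frame of scrapbox between -0.075 and 0.075 m and height (world z) of offcut_center below 0.07 m and contact force between the fingers and anything else below 0.1 N), for 0.2 s.
At the end, for the whole second after the job is handed in: The offcut lies inside the scrap box, its centre between the walls and under 70 mm above the table. The can stands on the floor of the free place of the rack: centre within 22 mm of the place's centre along both rack axes, under 75 mm above the table, cap up, within 8.5 degrees of vertical (x of offcut_center in the frame of scrapbox between -0.095 and 0.095 m and y of offcut_center in the frame of scrapbox between -0.075 and 0.075 m and height (world z) of offcut_center below 0.07 m and x of can_center in the frame of rack between -0.022 and 0.022 m and (y of can_center in the frame of rack between -0.122 and -0.078 m or y of can_center in the frame of rack between -0.022 and 0.022 m or y of can_center in the frame of rack between 0.078 and 0.122 m) and z of can_center in the frame of rack between 0.055 and 0.075 m and angle between can_center's own z axis and vertical below 0.15 rad); the robot touches nothing.
It also fails if it takes over 56 s, if anything falls off the work surface, if the arm or the gripper's body presses on something with over 40 N, if the wrist force passes 120 N, or if a joint passes its speed limit or range.

## Working session

There is one attempt and no reset: what is moved stays moved. The work goes in short steps, Python scripts to look and compute and a tool call to move; the robot and the scene stay as the last step left them, time stands still between calls to the robot, and variables do not carry over. Pictures are saved under pics/ and viewed, at most 10 in all, crops included, and the job is handed in when it is done.

Besides the shell and the picture viewer there is one more tool, called after ">>>" by a JSON object that holds its "op" and its "data". play_rows: Moves the arm, as the interface text tells. Its arguments: {"type":"object","properties":{"motion":{"type":"array"},"force":{"type":"number"}},"required":["motion"]}

```bash
ls; mkdir -p pics; python3 - <<'E'
from bench import env,camera
import cv2
for n in("top","scene"):
    c=camera(n); cv2.imwrite(f"pics/{n}1.png",c["img"][:,:,::-1])
    print(n,c["fx"],c["fy"],c["cx"],c["cy"],c["dist_coeffs"],c["pose"])
print(env.state(),env.hold_point_z)
E
```

```text
pics
top 528.1911247625296 528.1911247625296 284.7297368537433 202.71771512366155 [-0.10704362  0.          0.          0.          0.        ] [[-6.02958192e-03 -9.93080916e-01  1.17277190e-01  3.67946999e-01]
 [-9.99939674e-01  4.91094993e-03 -9.82499267e-03  4.60124113e-04]
 [ 9.18107031e-03 -1.17329356e-01 -9.93050618e-01  1.49847423e+00]
 [ 0.00000000e+00  0.00000000e+00  0.00000000e+00  1.00000000e+00]]
scene 443.59973218838996 443.59973218838996 281.9795920277909 208.6325876381226 [-0.05367352  0.          0.          0.          0.        ] [[-0.37004936  0.47076111 -0.80090414  1.25209517]
 [ 0.92900538  0.18423635 -0.32094545  0.27875629]
 [-0.00353298 -0.86280991 -0.50551615  0.5333882 ]
 [ 0.          0.          0.          1.        ]]
{'time_s': 0.1, 'joints': array([-1.38312611e+00,  2.45754695e-01,  1.55886707e+00, -2.92679758e-05,
        1.33867506e+00, -1.74102694e-01]), 'joint_velocities': array([ 7.38497000e-05, -1.75848236e-03, -3.20794745e-03, -1.00178500e-03,
        9.26244406e-04, -5.67493225e-04]), 'tau': array([-4.19963826e-04, -4.16911805e+01, -3.15526557e+01,  6.86666113e-02,
        3.09889961e-02, -5.30941895e-05]), 'tcp_pos': array([ 0.22995268, -0.60740062,  0.20446231]), 'tcp_rot': array([ 9.83683640e-01,  1.79904893e-01, -2.00185996e-05, -8.51967562e-04]), 'force': array([-0.51300606,  0.46853898, -0.28883236]), 'moment': array([-0.00695991,  0.04844867,  0.02229329]), 'finger_force': 0.0, 'width': 0.09394989678619851} -0.0188
```

View pics/top1.png

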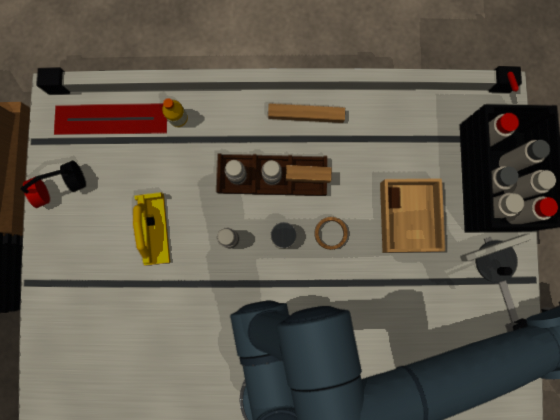

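View pics/scene1.png

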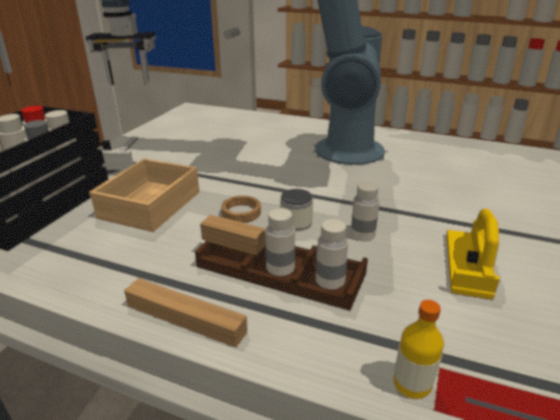

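```bash
python3 - <<'E'
import cv2
i=cv2.imread("pics/top1.png")[140:265,200:460]
i=cv2.convertScaleAbs(i,alpha=1.5,beta=20)
cv2.imwrite("pics/crop1.png",cv2.resize(i,None,fx=3,fy=3,interpolation=cv2.INTER_CUBIC))
E
cat > h.py <<'E'
import numpy as np,cv2
from bench import env,camera
from scipy.spatial.transform import Rotation as R
C={"top":(528.1911,284.7297,202.7177,-.10704362,[[-6.02958192e-03,-9.93080916e-01,1.17277190e-01,3.67946999e-01],[-9.99939674e-01,4.91094993e-03,-9.82499267e-03,4.60124113e-04],[9.18107031e-03,-1.17329356e-01,-9.93050618e-01,1.49847423]])}
def ray(uv,K,d,P,z):
    n=cv2.undistortPoints(np.array([[uv]],float),K,np.array(d,float))[0,0]
    v=P[:3,:3]@[n[0],n[1],1]; o=P[:3,3]
    return (o+v*(z-o[2])/v[2]).round(4)
def top(uv,z):
    f,cx,cy,k,P=C["top"]
    return ray(uv,np.array([[f,0,cx],[0,f,cy],[0,0,1.]]),[k,0,0,0,0],np.array(P),z)
def wristcam(name):
    s=env.state(); c=camera("wrist"); T=np.eye(4)
    T[:3,:3]=R.from_quat(s["tcp_rot"]).as_matrix(); T[:3,3]=s["tcp_pos"]
    cv2.imwrite(f"pics/{name}.png",c["img"][:,:,::-1])
    K=np.array([[c["fx"],0,c["cx"]],[0,c["fy"],c["cy"]],[0,0,1]])
    np.savez(f"pics/{name}.npz",K=K,d=c["dist_coeffs"],P=T@c["mount"]); return s
def wr(name,uv,z):
    a=np.load(f"pics/{name}.npz"); return ray(uv,a["K"],a["d"],a["P"],z)
def go(p,yaw=None):
    "tool-axes shift mm and turn deg to TCP p, tool pointing down with tool x axis at yaw(deg) in world"
    s=env.state(); r=R.from_quat(s["tcp_rot"])
    print("t",s["time_s"],"at",s["tcp_pos"].round(4),"toolx yaw",np.degrees(np.arctan2(*r.as_matrix()[1::-1,0])).round(2))
    print("shift",(r.inv().apply(np.array(p)-s["tcp_pos"])*1000).round(1))
    if yaw is not None:
        g=R.from_euler("z",yaw,degrees=True)*R.from_euler("x",180,degrees=True)
        print("turn",np.degrees((r.inv()*g).as_rotvec()).round(2))
E
```

```text
(no output)
```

View pics/crop1.png

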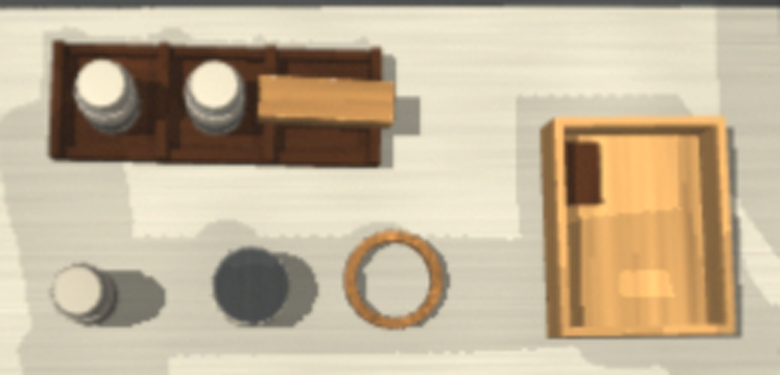

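```bash
python3 - <<'E'
from h import *
f=lambda x,y,z:top((200+(x+.5)/3-.5,140+(y+.5)/3-.5),z)
for n,x,y,z in [("off",258,74,.076),("off",394,82,.076),("off",394,123,.076),("off",258,117,.076),
 ("rack",56,42,.038),("rack",380,48,.038),("rackbase",380,166,.026),("rackbase",50,159,.026),
 ("cap rackL",102,87,.128),("cap rackR",214,87,.128),("cap",77,291,.12),("tin",251,286,.06),("tape",395,280,.02),
 ("box",541,120,.07),("box",724,117,.07),("box",738,333,.07),("box",549,337,.07)]: print(n,f(x,y,z))
E
```

```text
off [ 0.6417 -0.0168  0.076 ]
off [ 0.6338 -0.141   0.076 ]
off [ 0.5959 -0.1403  0.076 ]
off [ 0.602  -0.0166  0.076 ]
rack [0.6806 0.1724 0.038 ]
rack [ 0.6735 -0.1321  0.038 ]
rackbase [ 0.5631 -0.1314  0.026 ]
rackbase [0.5713 0.1783 0.026 ]
cap rackL [0.6208 0.1209 0.128 ]
cap rackR [0.6203 0.0225 0.128 ]
cap [0.4423 0.1424 0.12  ]
tin [ 0.4493 -0.0094  0.06  ]
tape [ 0.4564 -0.1444  0.02  ]
box [ 0.5992 -0.2763  0.07  ]
box [ 0.6017 -0.4474  0.07  ]
box [ 0.4026 -0.4526  0.07  ]
box [ 0.4008 -0.2784  0.07  ]
```

```bash
cat >> h.py <<'E'
def plan(*wp):
    "each waypoint (x,y,z,yaw): one call's shift/turn from the previous waypoint"
    s=env.state(); r=R.from_quat(s["tcp_rot"]); p=s["tcp_pos"]
    print("t",s["time_s"],"at",p.round(4),"yaw",np.degrees(np.arctan2(*r.as_matrix()[1::-1,0])).round(2),"width",s["width"])
    for *q,yaw in wp:
        g=R.from_euler("z",yaw,degrees=True)*R.from_euler("x",180,degrees=True)
        d=r.inv().apply(np.array(q)-p)*1000
        print(d.round(1),np.degrees((r.inv()*g).as_rotvec()).round(2),"dist",np.linalg.norm(d).round(0)); r,p=g,np.array(q)
E
python3 - <<'E'
from h import *
plan((.345,-.45,.204,54),(.46,-.285,.204,86.8),(.54,-.15,.19,86.8),(.618,-.079,.14,86.8),(.618,-.079,.041,86.8))
E
```

```text
t 0.1 at [ 0.23   -0.6074  0.2045] yaw 20.73 width 0.09394989678619851
[ 163.3 -106.5    0.7] [ -0.09  -0.04 -33.27] dist 195.0
[201.1  -3.9  -0. ] [ -0.    0.  -32.8] dist 201.0
[139.3  72.3  14. ] [0. 0. 0.] dist 158.0
[75.2 73.9 50. ] [0. 0. 0.] dist 117.0
[-0. -0. 99.] [0. 0. 0.] dist 99.0
```

>>> {"op": "play_rows", "data": {"motion": [[[163,-106,1,0,0,-33.3,1],[163,-106,1,0,0,-33.3,1],[163,-106,1,0,0,-33.3,1],[163,-106,1,0,0,-33.3,1],[163,-106,1,0,0,-33.3,1]]]}}

```text
time_s: 0.52
tcp_pos: [0.3463, -0.448, 0.2038]
tcp_rot: [0.889, 0.457, 0.0, -0.001]
force: [0.0, -0.3, 0.3]
width: 0.0939
finger_force: 0.0
```

>>> {"op": "play_rows", "data": {"motion": [[[201,-4,0,0,0,-32.8,1],[201,-4,0,0,0,-32.8,1],[201,-4,0,0,0,-32.8,1],[201,-4,0,0,0,-32.8,1],[201,-4,0,0,0,-32.8,1]]]}}

```text
time_s: 0.93
tcp_pos: [0.4607, -0.2835, 0.2041]
tcp_rot: [0.724, 0.69, 0.0, -0.0]
force: [0.7, -0.0, -1.1]
width: 0.0943
finger_force: 0.0
```

>>> {"op": "play_rows", "data": {"motion": [[[139,72,14,0,0,0,1],[139,72,14,0,0,0,1],[139,72,14,0,0,0,1],[139,72,14,0,0,0,1],[139,72,14,0,0,0,1]]]}}

```text
time_s: 1.35
tcp_pos: [0.5406, -0.1464, 0.1893]
tcp_rot: [0.724, 0.689, 0.0, -0.001]
force: [-0.4, 0.3, 0.1]
width: 0.0938
finger_force: 0.0
```

>>> {"op": "play_rows", "data": {"motion": [[[75,74,50,0,0,0,1],[75,74,50,0,0,0,1],[75,74,50,0,0,0,1],[75,74,50,0,0,0,1],[75,74,50,0,0,0,1]]]}}

```text
time_s: 1.77
tcp_pos: [0.6169, -0.0798, 0.1387]
tcp_rot: [0.726, 0.688, -0.001, -0.001]
force: [0.1, 0.4, -0.6]
width: 0.0941
finger_force: 0.0
```

```bash
python3 - <<'E'
from h import *
wristcam("w1")
plan((.618,-.079,.041,86.8))
E
```

```text
t 1.8167 at [ 0.617  -0.0807  0.1398] yaw 86.86 width 0.09414428471648544
[ 1.8  1.1 98.8] [-0.09  0.01  0.06] dist 99.0
```

View pics/w1.png

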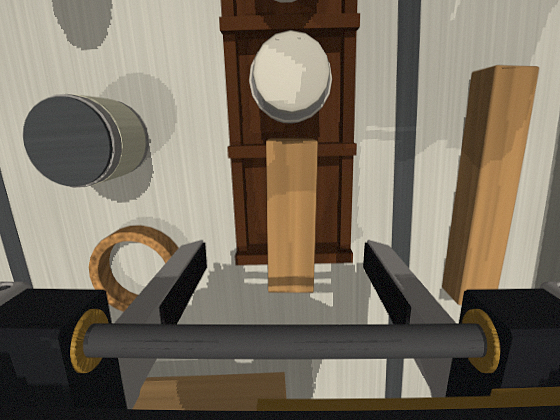

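```bash
python3 - <<'E'
from h import *
for u in [(267,141),(317,141),(313,276),(268,276),(313,291),(268,291)]: print(u,wr("w1",u,.076))
for u in [(228,150),(356,150),(354,263),(236,265),(220,22),(359,22)]: print("rack",u,wr("w1",u,.038))
print(wr("w1",(291,70),.128))
E
```

```text
(267, 141) [ 0.6076 -0.0168  0.076 ]
(317, 141) [ 0.6439 -0.0187  0.076 ]
(313, 276) [ 0.6378 -0.1263  0.076 ]
(268, 276) [ 0.6012 -0.1244  0.076 ]
(313, 291) [ 0.6374 -0.1399  0.076 ]
(268, 291) [ 0.6003 -0.138   0.076 ]
rack (228, 150) [ 0.5717 -0.0245  0.038 ]
rack (356, 150) [ 0.6803 -0.0301  0.038 ]
rack (354, 263) [ 0.6789 -0.1342  0.038 ]
rack (236, 265) [ 0.5687 -0.1306  0.038 ]
rack (220, 22) [0.5747 0.0744 0.038 ]
rack (359, 22) [0.6828 0.0687 0.038 ]
[0.6262 0.0229 0.128 ]
```

>>> {"op": "play_rows", "data": {"motion": [[[2,4,40,0,0,0,1],[2,4,75,0,0,0,1],[2,4,99,0,0,0,1],[2,4,99,0,0,0,1],[2,4,99,0,0,0,1]]]}}

```text
time_s: 2.23
tcp_pos: [0.6206, -0.0797, 0.0415]
tcp_rot: [0.727, 0.687, -0.0, -0.001]
force: [1.0, 0.3, 0.1]
width: 0.0943
finger_force: 0.0
```

>>> {"op": "play_rows", "data": {"force": 20, "motion": [[[0,0,0,0,0,0,0.2],[0,0,0,0,0,0,0.2],[0,0,0,0,0,0,0.2],[0,0,0,0,0,0,0.2],[0,0,0,0,0,0,0.2]]]}}

```text
time_s: 2.65
tcp_pos: [0.6222, -0.0789, 0.0426]
tcp_rot: [0.726, 0.687, 0.0, 0.001]
force: [0.2, -0.2, 0.0]
width: 0.0643
finger_force: 0.0
```

>>> {"op": "play_rows", "data": {"motion": [[[0,0,0,0,0,0,0.2],[0,0,0,0,0,0,0.2],[0,0,0,0,0,0,0.2],[0,0,0,0,0,0,0.2],[0,0,0,0,0,0,0.2]]]}}

```text
time_s: 3.07
tcp_pos: [0.6215, -0.0786, 0.0414]
tcp_rot: [0.726, 0.687, -0.0, -0.0]
force: [-0.1, -1.5, -0.2]
width: 0.0377
finger_force: 20.0
```

```bash
python3 - <<'E'
from h import *
plan((.6215,-.0786,.18,86.8),(.54,-.23,.18,54),(.495,-.368,.18,20),(.495,-.368,.1,0),(.495,-.368,.016,0))
E
```

```text
t 3.0667 at [ 0.6215 -0.0786  0.0414] yaw 86.83 width 0.03769098421042029
[   0.    -0.  -138.6] [-0.01 -0.01  0.03] dist 139.0
[-155.7  -72.9   -0. ] [ 0.  -0.  32.8] dist 172.0
[-138.1   44.7    0. ] [ 0. -0. 34.] dist 145.0
[ 0. -0. 80.] [ 0. -0. 20.] dist 80.0
[ 0. -0. 84.] [0. 0. 0.] dist 84.0
```

>>> {"op": "play_rows", "data": {"motion": [[[0,0,-30,0,0,0,0.2],[0,0,-65,0,0,0,0.2],[0,0,-100,0,0,0,0.2],[0,0,-130,0,0,0,0.2],[0,0,-139,0,0,0,0.2]]]}}

```text
time_s: 3.48
tcp_pos: [0.6242, -0.0794, 0.1863]
tcp_rot: [0.726, 0.687, 0.002, 0.004]
force: [0.6, -0.8, 0.8]
width: 0.038
finger_force: 20.0
```

>>> {"op": "play_rows", "data": {"motion": [[[-31,-14,0,0,0,6.5,0.2],[-62,-29,0,0,0,13,0.2],[-93,-44,0,0,0,20,0.2],[-125,-58,0,0,0,26.5,0.2],[-156,-73,0,0,0,32.8,0.2]]]}}

```text
time_s: 3.9
tcp_pos: [0.5385, -0.2312, 0.1787]
tcp_rot: [0.892, 0.452, -0.001, -0.001]
force: [0.9, 0.0, -0.9]
width: 0.0376
finger_force: 20.0
```

>>> {"op": "play_rows", "data": {"motion": [[[-28,9,0,0,0,7,0.2],[-56,18,0,0,0,14,0.2],[-84,27,0,0,0,21,0.2],[-112,36,0,0,0,28,0.2],[-138,45,0,0,0,34,0.2]]]}}

```text
time_s: 4.32
tcp_pos: [0.494, -0.3694, 0.1785]
tcp_rot: [0.985, 0.171, -0.001, -0.001]
force: [0.5, -0.3, -0.2]
width: 0.0379
finger_force: 20.0
```

>>> {"op": "play_rows", "data": {"motion": [[[0,0,20,0,0,7,0.2],[0,0,50,0,0,14,0.2],[0,0,75,0,0,20,0.2],[0,0,80,0,0,20,0.2],[0,0,80,0,0,20,0.2]]]}}

```text
time_s: 4.73
tcp_pos: [0.4936, -0.3667, 0.0968]
tcp_rot: [1.0, 0.002, -0.002, -0.003]
force: [0.5, -0.3, -0.6]
width: 0.0376
finger_force: 20.0
```

>>> {"op": "play_rows", "data": {"motion": [[[0,0,30,0,0,0,0.2],[0,0,55,0,0,0,0.2],[0,0,72,0,0,0,0.2],[0,0,80,0,0,0,0.2],[0,0,81,0,0,0,0.2]]]}}

```text
time_s: 5.15
tcp_pos: [0.4952, -0.3681, 0.0188]
tcp_rot: [1.0, 0.001, -0.001, -0.001]
force: [-0.2, -0.2, -1.1]
width: 0.0379
finger_force: 20.0
```

>>> {"op": "play_rows", "data": {"motion": [[[0,0,0,0,0,0,0.62],[0,0,0,0,0,0,0.62],[0,0,0,0,0,0,0.62],[0,0,0,0,0,0,0.62],[0,0,0,0,0,0,0.62]]]}}

```text
time_s: 5.57
tcp_pos: [0.4959, -0.3691, 0.0206]
tcp_rot: [1.0, 0.0, 0.001, 0.001]
force: [-0.2, -0.2, -1.0]
width: 0.0584
finger_force: 0.0
```

>>> {"op": "play_rows", "data": {"motion": [[[0,0,0,0,0,0,0.62],[0,0,0,0,0,0,0.62],[0,0,-25,0,0,0,0.62],[0,0,-60,0,0,0,0.62],[0,0,-90,0,0,0,0.62]]]}}

```text
time_s: 5.98
tcp_pos: [0.4951, -0.3682, 0.1103]
tcp_rot: [1.0, 0.0, -0.0, -0.0]
force: [0.4, -0.6, -0.5]
width: 0.0581
finger_force: 0.0
```

>>> {"op": "play_rows", "data": {"motion": [[[0,0,-40,0,0,0,1],[0,0,-80,0,0,0,1],[0,0,-90,0,0,0,1],[0,0,-90,0,0,0,1],[0,0,-90,0,0,0,1]]]}}

```text
time_s: 6.4
tcp_pos: [0.4952, -0.3684, 0.1991]
tcp_rot: [1.0, 0.0, -0.0, -0.0]
force: [0.1, 0.2, -0.7]
width: 0.088
finger_force: 0.0
```

```bash
python3 - <<'E'
from h import *
plan((.45,-.26,.195,30),(.42,-.09,.195,60),(.40,.06,.195,86.8),(.442,.142,.195,86.8),(.442,.142,.041,86.8))
cv2.imwrite("pics/top2.png",camera("top")["img"][:,:,::-1])
E
```

```text
t 6.4 at [ 0.4952 -0.3684  0.1991] yaw 0.03 width 0.08798466082085532
[ -45.2 -108.4    4.1] [ -0.     0.   -29.97] dist 118.0
[  59.  -162.2   -0. ] [  0.   0. -30.] dist 173.0
[119.9 -92.3  -0. ] [ -0.    0.  -26.8] dist 151.0
[84.2 37.4  0. ] [0. 0. 0.] dist 92.0
[ -0.  -0. 154.] [0. 0. 0.] dist 154.0
```

View pics/top2.png

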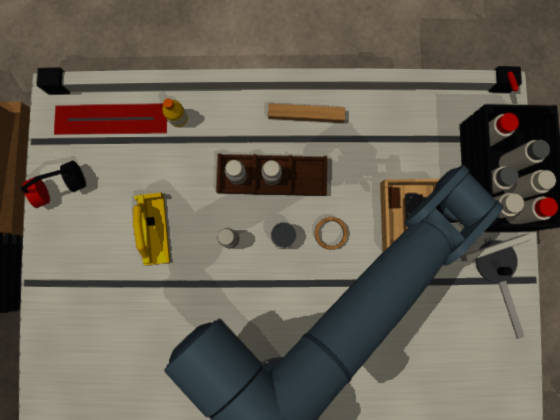

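>>> {"op": "play_rows", "data": {"motion": [[[-9,-22,1,0,0,-6,1],[-18,-43,2,0,0,-12,1],[-27,-65,3,0,0,-18,1],[-36,-86,4,0,0,-24,1],[-45,-108,4,0,0,-30,1]]]}}

```text
time_s: 6.87
tcp_pos: [0.4483, -0.2584, 0.1917]
tcp_rot: [0.965, 0.261, -0.002, -0.003]
force: [0.9, -0.1, 0.3]
width: 0.0939
finger_force: 0.0
```

>>> {"op": "play_rows", "data": {"motion": [[[12,-32,0,0,0,-6,1],[24,-65,0,0,0,-12,1],[35,-97,0,0,0,-18,1],[47,-130,0,0,0,-24,1],[59,-162,0,0,0,-30,1]]]}}

```text
time_s: 7.28
tcp_pos: [0.4182, -0.0886, 0.1924]
tcp_rot: [0.865, 0.502, -0.001, -0.002]
force: [-0.4, 0.2, -0.4]
width: 0.0937
finger_force: 0.0
```

>>> {"op": "play_rows", "data": {"motion": [[[24,-18,0,0,0,-6,1],[48,-37,0,0,0,-12,1],[72,-55,0,0,0,-18,1],[96,-74,0,0,0,-24,1],[120,-92,0,0,0,-26.8,1]]]}}

```text
time_s: 7.7
tcp_pos: [0.3984, 0.0607, 0.1926]
tcp_rot: [0.725, 0.689, -0.002, -0.002]
force: [0.4, -0.1, -0.1]
width: 0.0939
finger_force: 0.0
```

```bash
python3 - <<'E'
from h import *
wristcam("w2")
plan((.442,.142,.195,86.8),(.442,.142,.041,86.8))
cv2.imwrite("pics/top3.png",camera("top")["img"][:,:,::-1])
E
```

```text
t 7.75 at [0.3976 0.0645 0.1924] yaw 87.31 width 0.09384375248786178
[79.5 40.7 -2.5] [-0.34 -0.18  0.51] dist 89.0
[ -0.  -0. 154.] [0. 0. 0.] dist 154.0
```

View pics/w2.png

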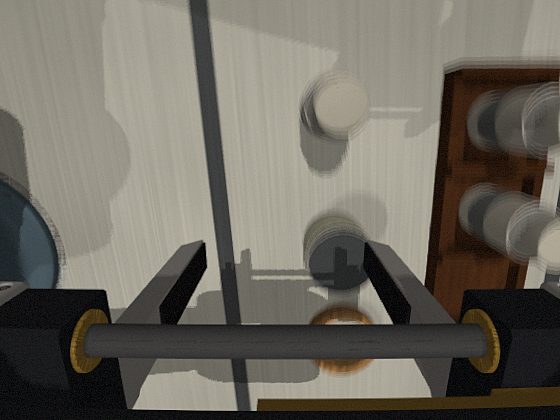

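View pics/top3.png

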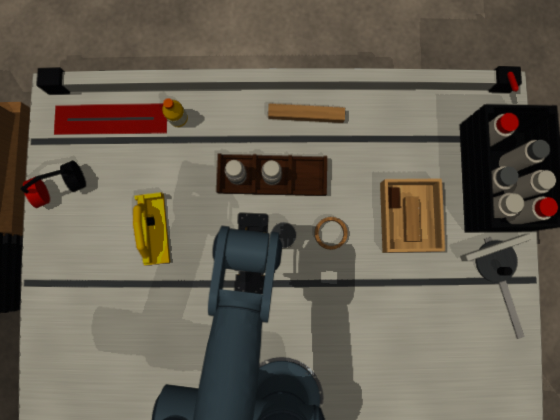

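```bash
python3 - <<'E'
from h import *
print(wr("w2",(341,104),.12),wr("w2",(342,257),.06))
plan((.442,.142,.195,86.8))
E
```

```text
[0.4446 0.1472 0.12  ] [ 0.4545 -0.001   0.06  ]
t 7.8 at [0.3982 0.0622 0.1926] yaw 87.17 width 0.09396523508572097
[81.9 39.8 -2.5] [-0.31 -0.06  0.37] dist 91.0
```

>>> {"op": "play_rows", "data": {"motion": [[[20,10,0,0,0,0,1],[45,20,0,0,0,0,1],[70,32,0,0,0,0,1],[85,38,0,0,0,0,1],[85,38,0,0,0,0,1]]]}}

```text
time_s: 8.22
tcp_pos: [0.443, 0.1429, 0.1932]
tcp_rot: [0.726, 0.688, -0.002, -0.001]
force: [-0.3, -0.4, 0.1]
width: 0.0939
finger_force: 0.0
```

>>> {"op": "play_rows", "data": {"motion": [[[0,0,0,0,0,0,1],[0,0,35,0,0,0,1],[0,0,70,0,0,0,1],[0,0,100,0,0,0,1],[0,0,110,0,0,0,1]]]}}

```text
time_s: 8.63
tcp_pos: [0.4389, 0.1402, 0.0803]
tcp_rot: [0.727, 0.687, -0.004, -0.003]
force: [0.5, 0.2, -1.0]
width: 0.0942
finger_force: 0.0
```

>>> {"op": "play_rows", "data": {"motion": [[[0,0,20,0,0,0,1],[0,0,38,0,0,0,1],[0,0,44,0,0,0,1],[0,0,44,0,0,0,1],[0,0,44,0,0,0,1]]]}}

```text
time_s: 9.05
tcp_pos: [0.4437, 0.1415, 0.0422]
tcp_rot: [0.727, 0.687, 0.0, 0.0]
force: [-0.0, -0.0, 0.8]
width: 0.094
finger_force: 0.0
```

>>> {"op": "play_rows", "data": {"force": 25, "motion": [[[0,0,0,0,0,0,0.7],[0,0,0,0,0,0,0.6],[0,0,0,0,0,0,0.5],[0,0,0,0,0,0,0.4],[0,0,0,0,0,0,0.4]]]}}

```text
time_s: 9.47
tcp_pos: [0.4435, 0.142, 0.0419]
tcp_rot: [0.726, 0.687, 0.0, 0.0]
force: [0.6, -0.2, -0.6]
width: 0.0641
finger_force: 0.0
```

>>> {"op": "play_rows", "data": {"motion": [[[0,0,0,0,0,0,0.4],[0,0,0,0,0,0,0.4],[0,0,0,0,0,0,0.4],[0,0,0,0,0,0,0.4],[0,0,0,0,0,0,0.4]]]}}

```text
time_s: 9.88
tcp_pos: [0.444, 0.1419, 0.0419]
tcp_rot: [0.726, 0.687, 0.001, 0.0]
force: [2.1, -0.2, 2.0]
width: 0.0537
finger_force: 25.0
```

```bash
python3 - <<'E'
from h import *
s=env.state();x,y,z=s["tcp_pos"];print(s["finger_force"],s["force"])
wristcam("w3")
plan((x,y,.195,86.8),(.53,.035,.195,87.5),(.622,-.078,.195,88.5),(.622,-.078,z+.009,88.5))
E
```

```text
24.99349057674408 [ 2.10952809 -0.24266916  1.97403267]
t 9.9333 at [0.4439 0.1419 0.0418] yaw 86.83 width 0.05340955792098577
[   0.     0.3 -153.2] [ 0.09 -0.01  0.03] dist 153.0
[-101.9   91.9    0. ] [ 0.   0.  -0.7] dist 137.0
[-108.9   96.8    0. ] [ 0.  0. -1.] dist 146.0
[ -0.   -0.  144.1] [0. 0. 0.] dist 144.0
```

View pics/w3.png

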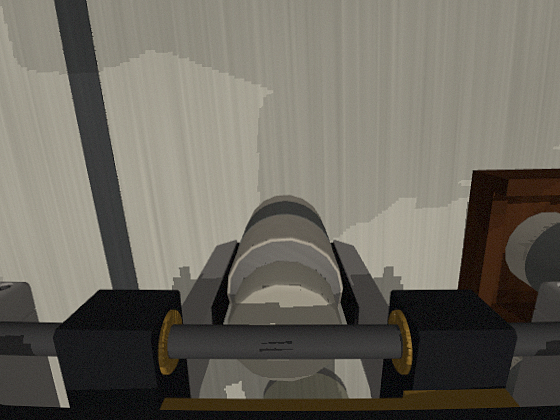

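>>> {"op": "play_rows", "data": {"motion": [[[0,0,-20,0,0,0,0.4],[0,0,-55,0,0,0,0.4],[0,0,-90,0,0,0,0.4],[0,0,-125,0,0,0,0.4],[0,0,-153,0,0,0,0.4]]]}}

```text
time_s: 10.35
tcp_pos: [0.4423, 0.1419, 0.1958]
tcp_rot: [0.726, 0.687, -0.001, -0.0]
force: [0.9, 0.3, -2.2]
width: 0.0535
finger_force: 25.0
```

>>> {"op": "play_rows", "data": {"motion": [[[-10,9,0,0,0,-0.1,0.4],[-30,27,0,0,0,-0.3,0.4],[-54,48,0,0,0,-0.4,0.4],[-78,70,0,0,0,-0.5,0.4],[-102,92,0,0,0,-0.7,0.4]]]}}

```text
time_s: 10.77
tcp_pos: [0.5287, 0.0342, 0.1929]
tcp_rot: [0.722, 0.692, -0.001, -0.002]
force: [0.5, 0.4, -3.8]
width: 0.0534
finger_force: 25.0
```

>>> {"op": "play_rows", "data": {"motion": [[[-25,22,0,0,0,-0.3,0.4],[-50,45,0,0,0,-0.5,0.4],[-75,67,0,0,0,-0.8,0.4],[-97,86,0,0,0,-1,0.4],[-109,97,0,0,0,-1,0.4]]]}}

```text
time_s: 11.18
tcp_pos: [0.6217, -0.0804, 0.1924]
tcp_rot: [0.717, 0.697, -0.001, -0.002]
force: [0.2, 1.1, -2.4]
width: 0.0539
finger_force: 25.0
```

>>> {"op": "play_rows", "data": {"motion": [[[0,0,0,0,0,0,0.4],[0,0,15,0,0,0,0.4],[0,0,40,0,0,0,0.4],[0,0,60,0,0,0,0.4],[0,0,70,0,0,0,0.4]]]}}

```text
time_s: 11.6
tcp_pos: [0.6183, -0.0764, 0.1201]
tcp_rot: [0.716, 0.698, -0.002, -0.004]
force: [0.4, -0.0, -3.7]
width: 0.054
finger_force: 25.0
```

```bash
python3 - <<'E'
from h import *
wristcam("w4")
plan((.622,-.078,.051,88.5))
E
```

```text
t 11.65 at [ 0.6178 -0.0763  0.119 ] yaw 88.56 width 0.05339454070791307
[-1.8  4.9 68. ] [-0.53 -0.17  0.06] dist 68.0
```

View pics/w4.png

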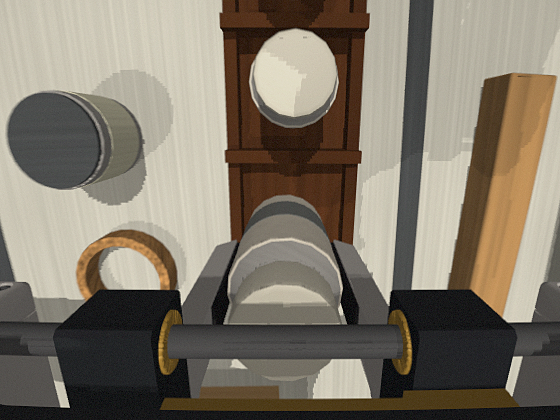

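>>> {"op": "play_rows", "data": {"motion": [[[0,0,10,0,0,0,0.4],[0,0,25,0,0,0,0.4],[0,0,42,0,0,0,0.4],[0,0,58,0,0,0,0.4],[0,0,66,0,0,0,0.4]]]}}

```text
time_s: 12.07
tcp_pos: [0.621, -0.0776, 0.0572]
tcp_rot: [0.716, 0.698, -0.0, -0.001]
force: [-0.3, -0.3, -2.3]
width: 0.0538
finger_force: 25.0
```

>>> {"op": "play_rows", "data": {"motion": [[[0,0,2,0,0,0,0.4],[0,0,4,0,0,0,0.4],[0,0,6,0,0,0,0.4],[0,0,7,0,0,0,0.4],[0,0,7,0,0,0,0.4]]]}}

```text
time_s: 12.48
tcp_pos: [0.6222, -0.0782, 0.0522]
tcp_rot: [0.716, 0.698, 0.0, 0.001]
force: [-0.1, 0.5, -3.4]
width: 0.0535
finger_force: 25.0
```

>>> {"op": "play_rows", "data": {"motion": [[[0,0,0,0,0,0,0.4],[0,0,0,0,0,0,0.4],[0,0,0,0,0,0,0.4],[0,0,0,0,0,0,0.4],[0,0,0,0,0,0,0.4]]]}}

```text
time_s: 12.9
tcp_pos: [0.6217, -0.0781, 0.0515]
tcp_rot: [0.716, 0.698, 0.0, 0.0]
force: [0.0, -0.0, -1.8]
width: 0.0537
finger_force: 25.0
```

>>> {"op": "play_rows", "data": {"motion": [[[0,0,1,0,0,0,0.4],[0,0,2,0,0,0,0.4],[0,0,2,0,0,0,0.4],[0,0,2,0,0,0,0.4],[0,0,2,0,0,0,0.4]]]}}

```text
time_s: 13.32
tcp_pos: [0.6218, -0.0781, 0.0498]
tcp_rot: [0.716, 0.698, 0.0, 0.0]
force: [-0.9, 0.5, 2.5]
width: 0.0539
finger_force: 25.0
```

>>> {"op": "play_rows", "data": {"motion": [[[0,0,0,0,0,0,0.65],[0,0,0,0,0,0,0.7],[0,0,0,0,0,0,0.8],[0,0,0,0,0,0,0.9],[0,0,0,0,0,0,1]]]}}

```text
time_s: 13.73
tcp_pos: [0.6218, -0.0781, 0.0495]
tcp_rot: [0.716, 0.698, 0.0, 0.0]
force: [-1.4, 1.5, 0.2]
width: 0.0822
finger_force: 0.0
```

>>> {"op": "play_rows", "data": {"motion": [[[0,0,0,0,0,0,1],[0,0,0,0,0,0,1],[0,0,0,0,0,0,1],[0,0,-10,0,0,0,1],[0,0,-30,0,0,0,1]]]}}

```text
time_s: 14.15
tcp_pos: [0.6196, -0.0775, 0.0775]
tcp_rot: [0.716, 0.698, -0.001, -0.002]
force: [0.0, 0.5, -0.3]
width: 0.094
finger_force: 0.0
```

>>> {"op": "play_rows", "data": {"motion": [[[0,0,-30,0,0,0,1],[0,0,-60,0,0,0,1],[0,0,-95,0,0,0,1],[0,0,-125,0,0,0,1],[0,0,-140,0,0,0,1]]]}}

```text
time_s: 14.57
tcp_pos: [0.6235, -0.0786, 0.2256]
tcp_rot: [0.716, 0.698, 0.002, 0.003]
force: [0.6, -1.2, 0.5]
width: 0.0944
finger_force: 0.0
```

>>> {"op": "play_rows", "data": {"motion": [[[-40,0,0,0,0,0,1],[-75,0,0,0,0,0,1],[-100,0,0,0,0,0,1],[-100,0,0,0,0,0,1],[-100,0,0,0,0,0,1]]]}}

```text
time_s: 14.98
tcp_pos: [0.619, -0.179, 0.22]
tcp_rot: [0.717, 0.697, 0.0, 0.0]
force: [-0.2, 0.3, 0.1]
width: 0.0938
finger_force: 0.0
```

```bash
python3 - <<'E'
from h import *
wristcam("w5")
cv2.imwrite("pics/s5.png",camera("scene")["img"][:,:,::-1])
a=cv2.imread("pics/w5.png");b=cv2.imread("pics/s5.png")
cv2.imwrite("pics/both5.png",cv2.resize(np.hstack([a,b]),(800,300)))
E
```

```text
(no output)
```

View pics/both5.png

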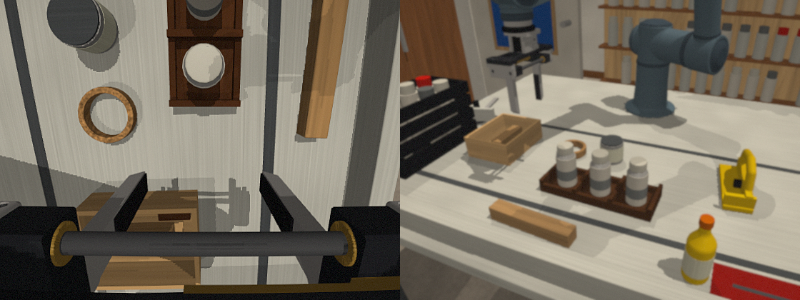

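The can stands upright and centred in the free place (left panel, around 204,62). The offcut is inside the box (right panel, around 508,133), and the gripper is clear of both.

```bash
python3 -c "
from h import *
print(wr('w5',(204*1.4,62*1.4),.128)); print(env.finish_job())"
```

```text
[ 0.6229 -0.0764  0.128 ]
the job is handed in; nothing more can be done
None
```

The job is handed in with the offcut in the scrap box and the can released upright in the freed place, about 2 mm off my estimate of its centre; finished around 15 s of the 56 s allowed, verdict not shown.

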